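Walk the heavy trophy plinth back against its stop

ROBOT

A 6-joint arm with a two-finger parallel gripper is mounted at the origin on the work surface. World frame = base frame: x ahead of the robot, y to its left, z up, the work surface at z = 0. Lengths are in m, angles in rad, forces in N, time in s.
With the tool pointing down it reaches from about 0.35 to 0.975 m from the base axis. Payload 4.9 kg.
Tool frame: the origin (TCP) lies midway between the tips of the shut fingers; the grasp point (between the pads) lies 19 mm behind it (manip.hold_point_z is the distance from the TCP to the grasp point, in m); z points along the fingers, y is the line along which they close (so a half turn about z gives the same grasp; the last joint's range is limited). The gripper opens to 85 mm and grips with 20 to 120 N. Pads are 22 mm wide; open, the fingers measure 114 mm over their backs; the gripper's body (76 mm by 85 mm) begins 54 mm behind the grasp point. The pads swing forward as they close: fully open they stand 13 mm farther back than shut.
Start: joints at [1.169, 0.053, 1.613, -0, 1.476, -0.119], TCP at [0.174, 0.6, 0.231] pointing down, gripper open.
Joint ranges: [-3.01, 3.01], [-1.01, 2.22], [0.06, 2.58], [-1.02, 4.17], [0.09, 2.62], [-3.14, 3.14]. Speed limits (rad/s): [2.57, 2.57, 3.14, 3.14, 3.14, 3.14].

INTERFACE

Orientations are given as a unit quaternion [w, x, y, z].
In Python, from plant import manip gives the robot as it stands. The module is installed in compiled form; this text tells all that it offers.
- The arm moves only by the shell command python3 -m jog 'ROWS' [OPENING]. ROWS is JSON, one flat list of numbers, 6 for each row, row after row: the shift along the tool's x, y, z in units of 0.1 m (1.0 is 0.1 m), then the turn, a rotation vector about the tool's x, y, z in units of 180 degrees (1.0 is 180 degrees). A call has 1 to 8 rows; each row is the pose to reach, as a shift and turn from the pose commanded when the call began, along the tool's axes at that moment, turning the shorter way round; what a row does not reach only later rows make up. A row lasts 1/8 s, in which the tool goes at most 62.5 mm and 10.7 degrees, less where a joint would pass 70% of its speed; a pose out of reach is approached as far as the arm can. A call with a number of a shift or a turn outside -1 to 1 is refused whole. A call with a gripper value outside its range is refused whole. OPENING is the finger opening in mm, from 0 to 85.4, set as the call begins (- or left out, the last holds). The fingers move at their own pace and stop on an object; the grip force is fixed at half the most. Time passes only in rows, so rows that repeat a pose let the fingers close. It gives the time, the measured TCP pose, the force, the opening and the grip force at its end, in the units of the state.
- manip.state(): the state, without advancing time (a new reading comes with each control period).
- manip.grab_frame(name): name is "scene" or "top" or "wrist"; returns a dict with "img" (384x512x3 uint8, blue, green, red), "z_map" (384x512 float32, m along the optical axis (not along the pixel's ray), 0 where there is no reading), "fx", "fy", "cx", "cy" (pixels), "xyz" and "attitude" of the camera in the world; the wrist camera has in their place "T_tool_cam" (4x4, takes a point from camera to tool coordinates, whose origin is the TCP and whose axes are the flange's). Camera axes: x right, y up, looking along -z (the intrinsics and any distortion apply to the point x, -y, -z); pixel columns grow to the right and rows downward; lengths in m; the calibration is good to about 2 mm. A picture is of the moment at which its call begins: read the wrist's pose just before it.
- manip.job_done(): hands the job in; it is judged then, once.
The state is a dict: "time": time; "joint_pos": joint angles; "joint_vel": joint speeds; "joint_efforts": joint torques, N m; "tool_pos": TCP position; "tool_rot": TCP orientation; "contact_force": force on the tool from outside, world axes, zero at the start; "ft_torque": the same for the moment, N m; "gripper_width": opening from 0.0 (shut) to 1.0 (fully open); "grasp_force": force on a finger pad.
Only numpy, scipy, OpenCV 4.12 (cv2) and the standard library are available. Lean on these libraries where they do the work, as an engineer would, in place of code of your own. Each camera call takes 0.05 s, during which the arm holds its last target. There are 200 camera calls.

TASK

Walk the heavy marble plinth with the model bicycle forward until its far side sits flush against the angle-bar stop along its whole length, between the bar's two ends, and leave it there. Never push it harder than 22 newtons, which is too little to shove it straight: creep it by pushing gently on its near face close to one end, then the other, in turn, never letting it slew more than 12 degrees from the bar, and ease off as soon as you feel an end meet the stop. Do not lift or tip it, and leave the brush pot, glue bottle, parts tray and wire spool where they stand.

Things in the scene. Friction and masses are not known exactly. Their poses are not given: they have to be found in the camera images.
- plinth: Marble slab with a model bicycle on it, loose, about 4.7 kg: 110 mm (its x) by 320 mm (its y) by 52 mm thick, underside 4 mm above the table on four feet at x +-26, y +-90 mm. Origin on the table under its centre; +x points at the stop, z up. Polished, slippery sides. Near (pushing) face at x = -55 mm, 4 to 56 mm high. The bicycle takes up x 4 to 44, y -80 to 85 mm, to 156 mm high. Sliding it straight takes 25 to 31 N.
- near_left (a point): Point on the near, upright pushing face of the slab, 148 mm to the +y side of its middle (12 mm from the end), 30 mm above the table. A push here, square to the face, takes about 14 to 18 N (a fast touch peaks): this end goes forward, the other swings back about a third as far; once this end meets the stop the force climbs steeply.
- near_right (a point): Point on the near, upright pushing face of the slab, 148 mm to the -y side of its middle (12 mm from the end), 30 mm above the table. A push here, square to the face, takes about 14 to 18 N (a fast touch peaks): this end goes forward, the other swings back about a third as far; once this end meets the stop the force climbs steeply.
- stop: Fixed aluminium angle bar on the table, 360 mm long along its y, upright flange 36 mm high. Origin on the table at the middle of the flange's near face, the plane x = 0, which the slab's far face is to meet; +x points away from the robot and plinth, z up. Its place and yaw differ each time; the plinth starts 35 to 46 mm short of it, skewed by up to 7 degrees.
- far_left (a point): Point on the far face of the slab, 150 mm to the +y side of its middle (10 mm from the end), 30 mm above the table.
- far_right (a point): Point on the far face of the slab, 150 mm to the -y side of its middle (10 mm from the end), 30 mm above the table.
- brush_pot: White pot of brushes, 72 mm across, 210 mm high, loose, on the +y side of the plinth and stop; origin under its centre. Leave alone.
- glue: White glue bottle, 48 mm across, 120 mm high, loose, farther out on the +y side; origin under its centre. Leave alone.
- parts_tray: Open blue plastic tray, 120 by 160 by 45 mm, loose, on the -y side of the plinth; origin under its centre. Leave alone.
- wire_spool: Steel wire spool, 70 mm across, 48 mm high, loose, beyond the stop; origin under its centre. Leave alone.

How it is judged:
On the way:
1. both ends of the plinth have come within 25 mm of the stop (x of each of far_left, far_right in the frame of stop above -0.025 m), for 0.1 s.
At the end, for the whole second after the job is handed in: The plinth stands at rest, flat on the table, both ends of its far face within 2 mm of the stop's near face and the slab within the ends of the bar (its middle within 20 mm of the bar's middle) (x of each of far_left, far_right in the frame of stop above -0.002 m and y of plinth in the frame of stop between -0.02 and 0.02 m and height (world z) of plinth below 0.004 m and angle between plinth's own z axis and vertical below 0.03 rad and linear speed of plinth below 0.01 m/s); the robot touches nothing.
It fails at once if the robot pushes the plinth with more than 23.0 N (contact force between any of the arm, the fingers and plinth above 23 N).
It fails at once if the plinth slews more than 0.25 rad (14 degrees) from the line of the stop (angle between the x axis of plinth and the x axis of stop, either way round above 0.25 rad).
It fails at once if the plinth is tipped more than 0.1 rad or lifted (angle between plinth's own z axis and vertical above 0.1 rad or height (world z) of plinth above 0.012 m).
It fails at once if a bystander is moved more than 15 mm (distance of any of brush_pot, glue, parts_tray, wire_spool from where it was at the start of the episode above 0.015 m).
It also fails if it takes over 72 s, if anything falls off the work surface, if the arm or the gripper's body presses on something with over 40 N, if the wrist force passes 120 N, or if a joint passes its speed limit or range.

## Working session

There is one attempt and no reset: what is moved stays moved. The work goes in short steps, Python scripts to look and compute and a shell command to move; the robot and the scene stay as the last step left them, time stands still between calls to the robot, and variables do not carry over. Pictures are saved under pics/ and viewed, at most 10 in all, crops included, and the job is handed in when it is done.

```bash
mkdir -p pics
cat > h.py <<'E'
import numpy as np,cv2
from plant import manip
from scipy.spatial.transform import Rotation as R
def rot(q): return R.from_quat([q[1],q[2],q[3],q[0]]).as_matrix()
def cloud(f):
    z=f["z_map"];v,u=np.mgrid[:384,:512]
    p=np.stack([(u-f["cx"])/f["fx"]*z,-(v-f["cy"])/f["fy"]*z,-z],-1)
    a=np.array(f["attitude"]); M=rot(a) if a.size==4 else a
    return p@M.T+np.array(f["xyz"])
E
python3 - <<'E'
from h import *
f=manip.grab_frame("top");g=manip.grab_frame("scene")
np.savez('top0.npz',P=cloud(f),img=f["img"],z=f["z_map"])
cv2.imwrite('pics/top0.png',cv2.resize(f["img"],(800,600)));cv2.imwrite('pics/sc0.png',g["img"])
print({k:v for k,v in f.items() if k not in("img","z_map")})
print(manip.state())
P=cloud(f)
for r in range(20,384,40): print([tuple(np.round(P[r,c],3)) for c in range(20,512,80)])
E
```

```text
{'fx': 425.1058191391748, 'fy': 425.1058191391748, 'cx': 256.32012994439805, 'cy': 189.54230127891788, 'xyz': array([0.44546226, 0.06281328, 1.1111459 ]), 'attitude': array([-0.69993187, -0.05802271,  0.05802734,  0.70947979])}
{'time': 0.1, 'joint_pos': array([ 1.16898683e+00,  5.33125089e-02,  1.61418696e+00,  5.35617147e-06,
        1.47602966e+00, -1.19023531e-01]), 'joint_vel': array([-2.02875639e-03, -3.37373993e-03, -3.39644584e-03, -4.54717716e-05,
       -6.80925771e-04,  1.12673415e-03]), 'joint_efforts': array([ 5.05415869e-05, -3.94904172e+01, -3.71361959e+01, -1.58161970e-04,
        3.95750991e-03, -2.21545866e-05]), 'tool_pos': array([0.17417703, 0.59963062, 0.23015446]), 'tool_rot': array([-2.51880691e-04,  1.40922521e-01,  9.90020154e-01, -9.34904903e-04]), 'contact_force': array([-0.18048869,  1.10132314,  0.70634512]), 'ft_torque': array([-0.05681798, -0.04060656, -0.01410975]), 'grasp_force': 0.0, 'gripper_width': 1.0038007278527605}
[(np.float64(1.295), np.float64(0.89), np.float64(-0.274)), (np.float64(1.58), np.float64(0.792), np.float64(-0.748)), (np.float64(1
[... 3314 characters left out ...]
loat64(0.251), np.float64(0.257), np.float64(0.001)), (np.float64(0.248), np.float64(0.057), np.float64(0.0)), (np.float64(0.245), np.float64(-0.143), np.float64(-0.0)), (np.float64(0.243), np.float64(-0.342), np.float64(0.002)), (np.float64(0.24), np.float64(-0.541), np.float64(0.003))]
[(np.float64(0.162), np.float64(0.65), np.float64(0.002)), (np.float64(0.159), np.float64(0.453), np.float64(0.002)), (np.float64(0.157), np.float64(0.256), np.float64(0.003)), (np.float64(0.154), np.float64(0.059), np.float64(0.002)), (np.float64(0.152), np.float64(-0.138), np.float64(0.003)), (np.float64(0.148), np.float64(-0.335), np.float64(0.0)), (np.float64(0.146), np.float64(-0.533), np.float64(0.0))]
```

View pics/top0.png

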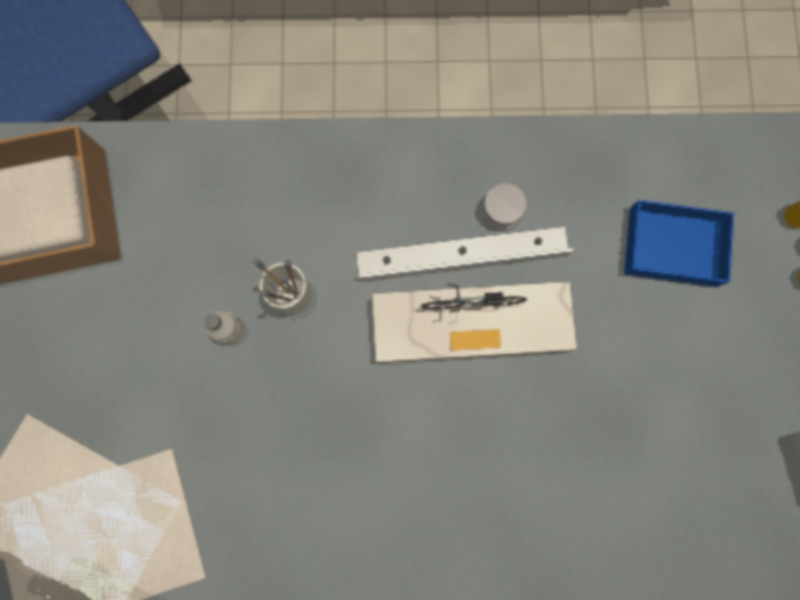

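The top view shows the slab with corners at about (374,294), (571,283), (576,348) and (376,361). The bar's near edge runs from (357,277) to (572,250), the pot is at (283,288) and the tray at (680,243). Next I fit the edges with sub-pixel precision.

```bash
cat >> h.py <<'E'
def proj(f,uv,z):
    uv=np.asarray(uv,float);d=np.stack([(uv[:,0]-f["cx"])/f["fx"],-(uv[:,1]-f["cy"])/f["fy"],-np.ones(len(uv))],-1)
    d=d@rot(f["attitude"]).T; o=np.array(f["xyz"]); return o+d*((z-o[2])/d[:,2])[:,None]
def fit(p,n=6):
    # robust x = a*y+b
    m=np.ones(len(p),bool)
    for _ in range(n):
        a,b=np.polyfit(p[m,1],p[m,0],1);r=p[:,0]-a*p[:,1]-b;m=abs(r)<max(2*np.median(abs(r[m])),.0006)
    return a,b,r[m].std(),m.sum()
def edges(g,cols,r0f,r1f,sign):
    # strongest gradient row per column, subpixel; sign +1: dark->bright going down
    out=[]
    for c in cols:
        r0=int(r0f(c));r1=int(r1f(c));s=sign*np.gradient(g[r0:r1,c]);k=np.argmax(s)
        if 0<k<len(s)-1 and s[k]>8:
            d=s[k-1]-2*s[k]+s[k+1];out.append((c,r0+k+(0.5*(s[k-1]-s[k+1])/d if d else 0)))
    return np.array(out)
E
cat > m.py <<'E'
from h import *
f=manip.grab_frame("top");g=cv2.GaussianBlur(cv2.cvtColor(f["img"],cv2.COLOR_BGR2GRAY).astype(np.float32),(3,3),.7)
k=.64
near=edges(g,range(248,362),lambda c:220,lambda c:238,-1)
bar=edges(g,range(234,362),lambda c:177-(c-229)*.125-5,lambda c:177-(c-229)*.125+5,-1)
far=edges(g,range(246,360),lambda c:188-(c-240)*.055-5,lambda c:188-(c-240)*.055+5,1)
for n,e,z in(("near",near,.056),("bar",bar,.036),("far",far,.056)): print(n,np.round(fit(proj(f,e,z)),4))
for r in (192,205,220):
    print(r,[np.round(proj(f,[(c,r)],.056)[0],4).tolist() for c in (0,)], g[r,234:246].astype(int),g[r,360:374].astype(int))
h=f["img"][150:245,220:380];cv2.imwrite('pics/crop1.png',cv2.resize(h,None,fx=5,fy=5,interpolation=cv2.INTER_CUBIC))
# bar ends
print(proj(f,[(229,176),(365.5,160.5)],.036),proj(f,[(240,188),(365,181.5),(368.5,223),(241,231)],.056))
E
python3 m.py
```

```text
near [-4.740e-02  5.222e-01  3.000e-04  1.140e+02]
bar [-1.133e-01  6.713e-01  4.000e-04  1.280e+02]
far [-4.860e-02  6.311e-01  3.000e-04  9.200e+01]
192 [[0.6229, 0.7064, 0.056]] [124 114 110 120 150 184 198 201 201 201 201 201] [193 199 205 207 204 185 153 134 130 131 130 130 129 129]
205 [[0.5899, 0.7035, 0.056]] [129 119 107 104 120 155 188 201 203 203 203 203] [208 209 208 208 207 201 182 152 133 129 129 130 130 130]
220 [[0.5523, 0.7003, 0.056]] [132 129 119 107 107 130 167 195 206 207 208 208] [207 207 207 207 207 207 206 198 176 148 133 130 129 129]
[[ 0.66005455  0.13153222  0.036     ]
 [ 0.69616201 -0.22242596  0.036     ]] [[ 0.62489625  0.10265174  0.056     ]
 [ 0.63722707 -0.21284654  0.056     ]
 [ 0.53240497 -0.21574374  0.056     ]
 [ 0.51687547  0.10095103  0.056     ]]
```

View pics/crop1.png

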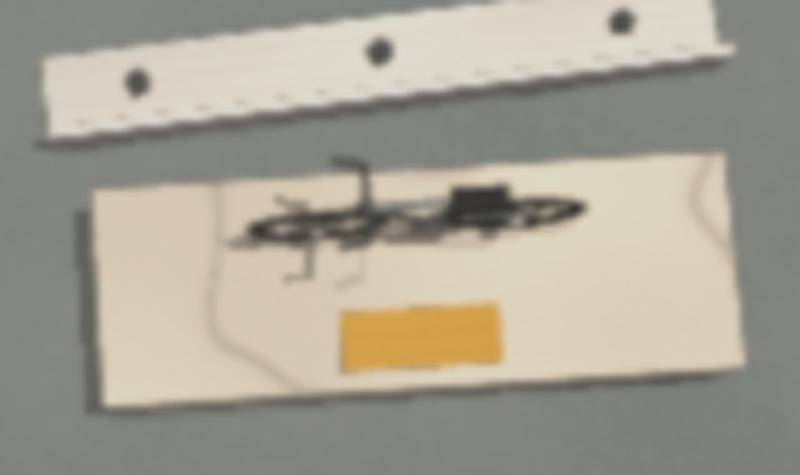

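Measured in the stop frame, the slab's left gap is about 34 mm and its right gap about 53 mm, at a skew of −3.8°. Its lateral offset is about 0, and its width comes out at 109 mm, which checks. I'll shut the fingers, align the tool with the bar (tool −x forward, +y along the bar) and go behind the right end.

```bash
python3 -m jog '[0,-0.4,0,0,0,-0.05, 0,-0.8,0,0,0,-0.1, 0,-1,0,0,0,-0.126]' 0
python3 -m jog '[-0.3,-0.5,0,0,0,0, -0.65,-1,0,0,0,0, -0.65,-1,0,0,0,0]'
python3 -m jog '[-0.3,-0.5,0,0,0,0, -0.65,-1,0,0,0,0, -0.65,-1,0,0,0,0]'
python3 -m jog '[-0.3,-0.5,0,0,0,0, -0.65,-1,0,0,0,0, -0.65,-1,0,0,0,0]'
python3 -m jog '[-0.3,-0.5,0,0,0,0, -0.65,-1,0,0,0,0, -0.65,-1,0,0,0,0]'
python3 -m jog '[0,-0.5,0.5,0,0,0, 0,-1,0.5,0,0,0, 0,-1,0.5,0,0,0]'
python3 -m jog '[0,-0.5,0,0,0,0, 0,-1,0.2,0,0,0, 0,-1,0.2,0,0,0]'
python3 -m jog '[0,-0.5,0,0,0,0, 0,-1,0.2,0,0,0, 0,-1,0.2,0,0,0]'
python3 -m jog '[0,-0.5,0,0,0,0, 0,-0.56,0.2,0,0,0, 0,-0.56,0.2,0,0,0, 0,-0.56,0.2,0,0,0]'
```

```text
time: 0.52
tool_pos: [0.1459, 0.5025, 0.2307]
tool_rot: [-0.0, -0.058, 0.998, -0.0]
contact_force: [-0.4, -0.4, 0.8]
gripper_width: 0.377
grasp_force: 0.0
time: 0.9
tool_pos: [0.2242, 0.4098, 0.2311]
tool_rot: [0.0, -0.054, 0.999, -0.0]
contact_force: [0.4, -0.3, -0.0]
gripper_width: -0.005
grasp_force: 0.0
time: 1.27
tool_pos: [0.2999, 0.3183, 0.2312]
tool_rot: [0.0, -0.054, 0.999, -0.0]
contact_force: [-0.8, -0.8, -0.3]
gripper_width: -0.003
grasp_force: 0.0
time: 1.65
tool_pos: [0.3754, 0.2268, 0.2312]
tool_rot: [-0.0, -0.054, 0.999, -0.0]
contact_force: [-0.2, 1.0, 0.0]
gripper_width: 0.001
grasp_force: 0.0
time: 2.02
tool_pos: [0.451, 0.1357, 0.2311]
tool_rot: [-0.0, -0.055, 0.998, 0.0]
contact_force: [0.9, 0.1, 0.0]
gripper_width: -0.0
grasp_force: 0.0
time: 2.4
tool_pos: [0.4604, 0.0367, 0.1801]
tool_rot: [-0.001, -0.055, 0.998, 0.0]
contact_force: [-0.1, 1.1, -0.3]
gripper_width: 0.001
grasp_force: 0.0
time: 2.78
tool_pos: [0.4722, -0.0619, 0.1602]
tool_rot: [-0.001, -0.056, 0.998, 0.001]
contact_force: [0.1, -0.2, 0.2]
gripper_width: 0.0
grasp_force: 0.0
time: 3.15
tool_pos: [0.4841, -0.1611, 0.1405]
tool_rot: [-0.001, -0.056, 0.998, 0.001]
contact_force: [-0.7, 0.8, -0.2]
gripper_width: 0.004
grasp_force: 0.0
time: 3.65
tool_pos: [0.4903, -0.2157, 0.1212]
tool_rot: [-0.0, -0.058, 0.998, 0.0]
contact_force: [-0.5, 0.7, 0.2]
gripper_width: 0.001
grasp_force: 0.0
```

```bash
python3 -m jog '[0,0,0.5,0,0,0, 0,0,0.9,0,0,0, 0,0,0.98,0,0,0, -0.1,0,0.98,0,0,0, -0.2,0,0.98,0,0,0, -0.22,0,0.98,0,0,0]'
python3 -m jog '[-0.01,0,0,0,0,0, -0.02,0,0,0,0,0, -0.03,0,0,0,0,0, -0.04,0,0,0,0,0]'
python3 -m jog '[-0.01,0,0,0,0,0, -0.02,0,0,0,0,0, -0.03,0,0,0,0,0, -0.04,0,0,0,0,0]'
```

```text
time: 4.4
tool_pos: [0.5143, -0.2159, 0.0255]
tool_rot: [0.002, -0.057, 0.998, -0.001]
contact_force: [-0.1, -1.1, -0.0]
gripper_width: 0.0
grasp_force: 0.0
time: 4.9
tool_pos: [0.5158, -0.2148, 0.0232]
tool_rot: [-0.0, -0.056, 0.998, 0.0]
contact_force: [0.3, -0.2, -0.0]
gripper_width: 0.001
grasp_force: 0.0
time: 5.4
tool_pos: [0.52, -0.2143, 0.0233]
tool_rot: [-0.0, -0.056, 0.998, 0.0]
contact_force: [-0.2, -0.7, 0.2]
gripper_width: 0.001
grasp_force: 0.0
```

Run:
```python
from h import *
f=manip.grab_frame("scene");cv2.imwrite('pics/sc1.png',f["img"]);print(manip.state()["contact_force"])
```

```text
[-0.16331654  0.18425557  0.74520357]
```

View pics/sc1.png

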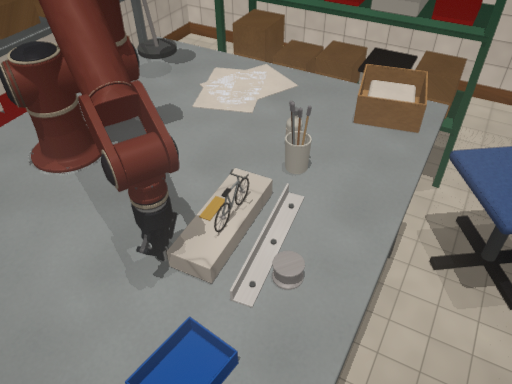

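The scene view shows the gripper just behind the slab's right end, around (155,250), with no contact yet. I'll creep on.

```bash
for i in 1; do python3 -m jog '[-0.01,0,0,0,0,0, -0.02,0,0,0,0,0, -0.03,0,0,0,0,0]'
python3 -m jog '[-0.01,0,0,0,0,0, -0.02,0,0,0,0,0]'
python3 -m jog '[-0.01,0,0,0,0,0, -0.02,0,0,0,0,0]'
python3 -m jog '[-0.01,0,0,0,0,0, -0.02,0,0,0,0,0]'; done | grep -E "pos|force: \["
```

```text
tool_pos: [0.5217, -0.2141, 0.023]
contact_force: [-6.9, -0.9, 2.7]
tool_pos: [0.5218, -0.2139, 0.0224]
contact_force: [-12.7, -2.0, 4.9]
tool_pos: [0.5221, -0.2139, 0.0218]
contact_force: [-15.9, -4.1, 6.1]
tool_pos: [0.5242, -0.2141, 0.0218]
contact_force: [-15.5, -5.2, 4.7]
```

```bash
(python3 -m jog '[-0.015,0,0,0,0,0, -0.03,0,0,0,0,0, -0.045,0,0,0,0,0, -0.06,0,0,0,0,0]'
python3 -m jog '[-0.015,0,0,0,0,0, -0.03,0,0,0,0,0, -0.045,0,0,0,0,0, -0.06,0,0,0,0,0]') | grep -E "pos|force: \["; python3 m.py|head -3
```

```text
tool_pos: [0.5302, -0.2136, 0.0215]
contact_force: [-14.7, -5.0, 2.2]
tool_pos: [0.5361, -0.2128, 0.0213]
contact_force: [-14.5, -6.0, 1.3]
near [-1.109e-01  5.227e-01  3.000e-04  8.100e+01]
bar [-1.133e-01  6.711e-01  4.000e-04  1.280e+02]
far [-1.154e-01  6.326e-01  3.000e-04  5.900e+01]
```

```bash
(python3 -m jog '[-0.02,0,0,0,0,0, -0.04,0,0,0,0,0, -0.06,0,0,0,0,0, -0.08,0,0,0,0,0]'
python3 -m jog '[-0.02,0,0,0,0,0, -0.04,0,0,0,0,0, -0.06,0,0,0,0,0, -0.08,0,0,0,0,0]'
python3 -m jog '[-0.02,0,0,0,0,0, -0.04,0,0,0,0,0, -0.06,0,0,0,0,0, -0.08,0,0,0,0,0]') | grep -E "pos|force: \["
cat > m.py <<'E'
from h import *
# fit slab rectangle (from colour mask on its top plane) against the known bar line
f=manip.grab_frame("top");im=f["img"]
g=cv2.GaussianBlur(cv2.cvtColor(im,cv2.COLOR_BGR2GRAY).astype(np.float32),(3,3),.7)
P=cloud(f);z=f["z_map"]
n=np.array([.9936,.1126]);t=np.array([-.1126,.9936]);B=np.array([.6765,-.0455])
top=(abs(P[...,2]-.056)<.012)&(P[...,0]>.47)&(P[...,0]<.70)&(P[...,1]>-.26)&(P[...,1]<.15)
p=P[top][:,:2];(c,s,a)=cv2.minAreaRect(p.astype(np.float32))
q=cv2.boxPoints((c,s,a));print("depth rect",np.round(c,4),np.round(s,3),a)
# near and far edges by gradient around guess
a0=np.deg2rad(a if s[0]<s[1] else a-90);a0=(a0+np.pi/2)%np.pi-np.pi/2
x=np.array([np.cos(a0),np.sin(a0)]);y=np.array([-x[1],x[0]])
def pix(w,zz):
    d=(np.array([*w,zz])-f["xyz"])@rot(f["attitude"]);return f["cx"]+f["fx"]*d[0]/-d[2],f["cy"]-f["fy"]*d[1]/-d[2]
def scan(o,vx,vy,ys,zz,sign,w=.008):
    out=[]
    for yy in ys:
        ss=np.linspace(-w,w,33);uv=np.array([pix(o+vy*yy+vx*k,zz) for k in ss],np.float32)
        v=cv2.remap(g,uv[:,0],uv[:,1],cv2.INTER_CUBIC).ravel();d=sign*np.gradient(v)
        k=np.argmax(d)
        if d[k]>1.5 and 0<k<32: out.append(np.r_[o+vy*yy+vx*ss[k]])
    return np.array(out)
ys=np.linspace(-.15,.15,120);c=np.array(c)
for nm,o,v,yy,zz,sg in(("near",c-.055*x,(x,y),ys,.056,1),("far",c+.055*x,(x,y),ys,.056,-1),("bar",B,(n,t),ys,.036,1)):
    e=scan(o,*v,yy,zz,sg);A,b,r,m=fit(e)
    l=[np.array([A*Y+b,Y]) for Y in (c+.15*y)[1:]] ;rr=np.array([A*(c-.15*y)[1]+b,(c-.15*y)[1]])
    print(nm,"slope %.4f res %.4f n %d"%(A,r,m),"x in stop: left %.1f right %.1f mm"%((l[0]-B)@n*1e3,(rr-B)@n*1e3))
print("centre y in stop mm",(c-B)@t*1e3)
E
python3 m.py
```

```text
tool_pos: [0.544, -0.2123, 0.0211]
contact_force: [-13.0, -6.1, 0.3]
tool_pos: [0.552, -0.2117, 0.0211]
contact_force: [-12.7, -8.1, -0.5]
tool_pos: [0.5601, -0.2109, 0.0211]
contact_force: [-12.5, -7.4, -0.7]
depth rect [ 0.5908 -0.0487] [0.11 0.32] 12.665194511413574
near slope -0.2230 res 0.0005 n 82 x in stop: left -157.2 right -125.3 mm
far slope -0.2269 res 0.0004 n 78 x in stop: left -46.2 right -13.2 mm
bar slope -0.1130 res 0.0007 n 119 x in stop: left -0.4 right -0.4 mm
centre y in stop mm 6.510095522594451
```

```bash
(python3 -m jog '[0.2,0,0,0,0,0, 0.5,0,0,0,0,0, 0.5,0.1,0,0,0,0, 0.5,0.6,0,0,0,0, 0.5,1,0,0,0,0]'
python3 -m jog '[0,0.5,0,0,0,0, 0,1,0,0,0,0]'
python3 -m jog '[0,0.5,0,0,0,0, 0,1,0,0,0,0, -0.05,1,0,0,0,0, -0.1,1.0,0,0,0,0]'
python3 -m jog '[-0.01,0.06,0,0,0,0, -0.02,0.06,0,0,0,0, -0.03,0.06,0,0,0,0]'
python3 -m jog '[-0.01,0,0,0,0,0, -0.02,0,0,0,0,0, -0.03,0,0,0,0,0]') | grep -E "time|pos|force: \["
```

```text
time: 9.8
tool_pos: [0.5043, -0.114, 0.0236]
contact_force: [0.9, 0.2, 0.8]
time: 10.05
tool_pos: [0.4931, -0.0142, 0.0238]
contact_force: [0.8, -0.1, 0.3]
time: 10.55
tool_pos: [0.4919, 0.0846, 0.0236]
contact_force: [-0.4, -0.3, 0.1]
time: 10.92
tool_pos: [0.4925, 0.09, 0.0229]
contact_force: [-4.7, -0.8, 1.3]
time: 11.3
tool_pos: [0.4925, 0.0905, 0.0217]
contact_force: [-11.8, -1.4, 3.9]
```

```bash
(python3 -m jog '[-0.01,0,0,0,0,0, -0.02,0,0,0,0,0, -0.03,0,0,0,0,0, -0.04,0,0,0,0,0]'
python3 -m jog '[-0.02,0,0,0,0,0, -0.04,0,0,0,0,0, -0.06,0,0,0,0,0, -0.08,0,0,0,0,0]'
python3 -m jog '[-0.02,0,0,0,0,0, -0.04,0,0,0,0,0, -0.06,0,0,0,0,0, -0.08,0,0,0,0,0]'
python3 -m jog '[-0.02,0,0,0,0,0, -0.04,0,0,0,0,0, -0.06,0,0,0,0,0, -0.08,0,0,0,0,0]') | grep -E "time|pos|force: \["; python3 m.py
```

```text
time: 11.8
tool_pos: [0.494, 0.0914, 0.0206]
contact_force: [-16.8, 1.2, 6.1]
time: 12.3
tool_pos: [0.5015, 0.0928, 0.02]
contact_force: [-16.1, 3.3, 3.8]
time: 12.8
tool_pos: [0.5095, 0.0937, 0.0198]
contact_force: [-14.8, 2.6, 1.1]
time: 13.3
tool_pos: [0.5175, 0.0947, 0.0197]
contact_force: [-14.5, 3.5, 1.0]
depth rect [ 0.5991 -0.0497] [0.111 0.32 ] 6.0819549560546875
near slope -0.1059 res 0.0002 n 45 x in stop: left -130.8 right -133.0 mm
far slope -0.1086 res 0.0003 n 67 x in stop: left -22.3 right -23.7 mm
bar slope -0.1133 res 0.0007 n 119 x in stop: left -0.4 right -0.4 mm
centre y in stop mm 4.543485436630246
```

```bash
(python3 -m jog '[-0.02,0,0,0,0,0, -0.04,0,0,0,0,0, -0.06,0,0,0,0,0, -0.08,0,0,0,0,0]'
python3 -m jog '[-0.02,0,0,0,0,0, -0.04,0,0,0,0,0, -0.06,0,0,0,0,0, -0.08,0,0,0,0,0]') | grep -E "time|pos|force: \["; python3 m.py
```

```text
time: 13.85
tool_pos: [0.5251, 0.096, 0.0196]
contact_force: [-15.4, 4.1, 2.9]
time: 14.35
tool_pos: [0.533, 0.0971, 0.0195]
contact_force: [-16.4, 6.3, 2.1]
depth rect [ 0.6041 -0.0515] [0.111 0.321] 1.9813185930252075
near slope -0.0369 res 0.0004 n 59 x in stop: left -115.5 right -138.3 mm
far slope -0.0393 res 0.0004 n 82 x in stop: left -7.2 right -29.3 mm
bar slope -0.1108 res 0.0005 n 88 x in stop: left 0.3 right -0.4 mm
centre y in stop mm 2.2000003077506993
```

```bash
(python3 -m jog '[0.2,0,0,0,0,0, 0.44,0,0,0,0,0, 0.44,-0.2,0,0,0,0, 0.44,-0.6,0,0,0,0, 0.44,-1,0,0,0,0]'
python3 -m jog '[0,-0.5,0,0,0,0, 0,-1,0,0,0,0]'
python3 -m jog '[0,-0.5,0,0,0,0, 0,-1,0,0,0,0, -0.05,-1.05,0,0,0,0, -0.11,-1.05,0,0,0,0, -0.11,-1.05,0,0,0,0]'
python3 -m jog '[-0.01,0,0,0,0,0, -0.02,0,0,0,0,0, -0.03,0,0,0,0,0, -0.04,0,0,0,0,0]'
python3 -m jog '[-0.01,0,0,0,0,0, -0.02,0,0,0,0,0, -0.03,0,0,0,0,0]') | grep -E "time|pos|force: \["
```

```text
time: 15.02
tool_pos: [0.5082, -0.0096, 0.0236]
contact_force: [0.3, 0.2, 0.0]
time: 15.28
tool_pos: [0.5195, -0.1097, 0.0237]
contact_force: [0.5, -0.8, -0.8]
time: 15.78
tool_pos: [0.5228, -0.1062, 0.0232]
contact_force: [0.0, -0.0, -0.7]
time: 16.15
tool_pos: [0.5259, -0.1069, 0.0233]
contact_force: [0.5, 0.3, -0.5]out of range; nothing moved
```

The third call was refused because 1.05 is over the limit, and no contact was made. I'll correct the lateral move.

```bash
(python3 -m jog '[0.05,-0.5,0,0,0,0, 0.05,-1,0,0,0,0, 0.05,-1,0,0,0,0]'
python3 -m jog '[-0.03,-0.05,0,0,0,0, -0.07,-0.05,0,0,0,0, -0.08,-0.05,0,0,0,0, -0.09,-0.05,0,0,0,0]'
python3 -m jog '[-0.01,0,0,0,0,0, -0.02,0,0,0,0,0, -0.03,0,0,0,0,0, -0.04,0,0,0,0,0]'
python3 -m jog '[-0.01,0,0,0,0,0, -0.02,0,0,0,0,0, -0.03,0,0,0,0,0]') | grep -E "time|pos|force: \["
```

```text
time: 16.52
tool_pos: [0.5329, -0.2099, 0.024]
contact_force: [0.1, 0.0, 0.7]
time: 17.02
tool_pos: [0.5417, -0.2101, 0.0232]
contact_force: [-0.1, 0.8, -0.2]
time: 17.52
tool_pos: [0.5445, -0.2105, 0.023]
contact_force: [-5.6, -1.0, 2.0]
time: 17.9
tool_pos: [0.5445, -0.2104, 0.0221]
contact_force: [-15.4, -3.1, 5.7]
```

```bash
(python3 -m jog '[-0.01,0,0,0,0,0, -0.02,0,0,0,0,0, -0.04,0,0,0,0,0, -0.06,0,0,0,0,0]'
python3 -m jog '[-0.02,0,0,0,0,0, -0.04,0,0,0,0,0, -0.06,0,0,0,0,0, -0.08,0,0,0,0,0]'
python3 -m jog '[-0.02,0,0,0,0,0, -0.04,0,0,0,0,0, -0.06,0,0,0,0,0, -0.08,0,0,0,0,0]') | grep -E "time|pos|force: \["; python3 m.py
```

```text
time: 18.4
tool_pos: [0.5498, -0.2105, 0.0216]
contact_force: [-14.0, -6.6, 3.1]
time: 18.9
tool_pos: [0.5578, -0.2096, 0.0214]
contact_force: [-13.6, -6.6, 2.0]
time: 19.4
tool_pos: [0.5656, -0.2088, 0.0211]
contact_force: [-13.5, -6.7, 0.8]
depth rect [ 0.6106 -0.0486] [0.111 0.32 ] 7.462523460388184
near slope -0.1337 res 0.0003 n 55 x in stop: left -123.7 right -117.7 mm
far slope -0.1271 res 0.0003 n 77 x in stop: left -13.2 right -9.2 mm
bar slope -0.1156 res 0.0003 n 71 x in stop: left -0.1 right 0.5 mm
centre y in stop mm 4.36647410173416
```

```bash
(python3 -m jog '[-0.01,0,0,0,0,0, -0.02,0,0,0,0,0, -0.03,0,0,0,0,0, -0.04,0,0,0,0,0, -0.05,0,0,0,0,0]'
python3 -m jog '[-0.005,0,0,0,0,0, -0.01,0,0,0,0,0]') | grep -E "time|pos|force: \["
```

```text
time: 20.08
tool_pos: [0.5706, -0.2087, 0.0211]
contact_force: [-13.1, -8.0, 0.0]
time: 20.32
tool_pos: [0.5716, -0.2085, 0.0211]
contact_force: [-13.3, -8.8, 0.9]
```

```bash
python3 -m jog '[-0.005,0,0,0,0,0, -0.01,0,0,0,0,0]'| grep -E "time|pos|force: \["
```

```text
time: 20.58
tool_pos: [0.5726, -0.2084, 0.0211]
contact_force: [-12.6, -8.6, 0.4]
```

```bash
python3 -m jog '[-0.005,0,0,0,0,0, -0.01,0,0,0,0,0]'| grep -E "time|pos|force: \["
```

```text
time: 20.82
tool_pos: [0.5736, -0.2084, 0.0211]
contact_force: [-13.3, -6.9, 0.4]
```

```bash
python3 m.py
```

```text
depth rect [ 0.6131 -0.0476] [0.111 0.321] 9.542450904846191
near slope -0.1679 res 0.0003 n 52 x in stop: left -126.4 right -110.4 mm
far slope -0.1520 res 0.0004 n 68 x in stop: left -14.8 right -3.4 mm
bar slope -0.1230 res 0.0004 n 59 x in stop: left -0.6 right 2.2 mm
centre y in stop mm 5.027450332832335
```

```bash
(python3 -m jog '[0.2,0,0,0,0,0, 0.35,0,0,0,0,0, 0.35,0.2,0,0,0,0, 0.35,0.6,0,0,0,0, 0.35,1,0,0,0,0]'
python3 -m jog '[0,0.5,0,0,0,0, 0,1,0,0,0,0]'
python3 -m jog '[0,0.5,0,0,0,0, 0,1,0,0,0,0, 0,1,0,0,0,0]'
python3 -m jog '[0,0.08,0,0,0,0, -0.05,0.08,0,0,0,0, -0.08,0.08,0,0,0,0, -0.09,0.08,0,0,0,0]'
python3 -m jog '[-0.01,0,0,0,0,0, -0.02,0,0,0,0,0, -0.03,0,0,0,0,0, -0.04,0,0,0,0,0]'
python3 -m jog '[-0.01,0,0,0,0,0, -0.02,0,0,0,0,0, -0.03,0,0,0,0,0]') | grep -E "time|pos|force: \[|range"
```

```text
time: 21.5
tool_pos: [0.5326, -0.1094, 0.0237]
contact_force: [0.1, -0.1, -0.1]
time: 21.75
tool_pos: [0.5211, -0.0094, 0.0237]
contact_force: [0.2, 0.6, 0.1]
time: 22.12
tool_pos: [0.509, 0.0911, 0.0235]
contact_force: [-0.6, -0.6, 0.6]
time: 22.62
tool_pos: [0.5184, 0.0957, 0.0234]
contact_force: [0.0, -0.1, -0.2]
time: 23.12
tool_pos: [0.5218, 0.0969, 0.0233]
contact_force: [-0.7, -0.2, 0.7]
time: 23.5
tool_pos: [0.5226, 0.0972, 0.0224]
contact_force: [-7.8, -1.5, 2.2]
```

```bash
(python3 -m jog '[-0.01,0,0,0,0,0, -0.02,0,0,0,0,0, -0.03,0,0,0,0,0, -0.04,0,0,0,0,0]'
python3 -m jog '[-0.01,0,0,0,0,0, -0.02,0,0,0,0,0, -0.03,0,0,0,0,0, -0.04,0,0,0,0,0, -0.05,0,0,0,0,0]') | grep -E "time|pos|force: \["; python3 m.py
```

```text
time: 24.0
tool_pos: [0.5228, 0.0975, 0.0207]
contact_force: [-14.8, -1.4, 5.7]
time: 24.62
tool_pos: [0.5274, 0.0988, 0.0204]
contact_force: [-15.3, 1.0, 4.2]
depth rect [ 0.6146 -0.0477] [0.111 0.32 ] 8.096570014953613
near slope -0.1397 res 0.0004 n 68 x in stop: left -120.5 right -112.7 mm
far slope -0.1357 res 0.0003 n 57 x in stop: left -11.6 right -5.0 mm
bar slope -0.1242 res 0.0003 n 56 x in stop: left -0.3 right 2.9 mm
centre y in stop mm 4.803799805831907
```

```bash
(python3 -m jog '[-0.01,0,0,0,0,0, -0.02,0,0,0,0,0, -0.03,0,0,0,0,0, -0.04,0,0,0,0,0, -0.05,0,0,0,0,0, -0.06,0,0,0,0,0]'
python3 -m jog '[-0.005,0,0,0,0,0, -0.01,0,0,0,0,0]') | grep -E "time|pos|force: \["; python3 m.py|grep -E "near|far"
```

```text
time: 25.42
tool_pos: [0.5331, 0.0998, 0.02]
contact_force: [-15.6, 3.0, 2.1]
time: 25.68
tool_pos: [0.5341, 0.0999, 0.0199]
contact_force: [-15.5, 2.9, 1.8]
near slope -0.1097 res 0.0003 n 56 x in stop: left -113.9 right -114.9 mm
far slope -0.1154 res 0.0005 n 83 x in stop: left -7.5 right -6.8 mm
```

```bash
(python3 -m jog '[-0.01,0,0,0,0,0, -0.02,0,0,0,0,0]';python3 -m jog '[-0.005,0,0,0,0,0, -0.01,0,0,0,0,0]') | grep -E "time|pos|force: \["
```

```text
time: 25.98
tool_pos: [0.536, 0.1002, 0.0199]
contact_force: [-14.0, 3.2, 1.3]
time: 26.22
tool_pos: [0.5369, 0.1004, 0.0198]
contact_force: [-16.0, 4.4, 1.8]
```

```bash
python3 -m jog '[-0.005,0,0,0,0,0, -0.01,0,0,0,0,0]'| grep -E "time|pos|force: \["
```

```text
time: 26.48
tool_pos: [0.5379, 0.1006, 0.0198]
contact_force: [-15.3, 4.4, 1.1]
```

```bash
python3 -m jog '[-0.005,0,0,0,0,0, -0.01,0,0,0,0,0]'| grep -E "time|pos|force: \["
```

```text
time: 26.72
tool_pos: [0.5388, 0.1007, 0.0198]
contact_force: [-16.2, 3.8, 2.9]
```

```bash
python3 -m jog '[-0.005,0,0,0,0,0, -0.01,0,0,0,0,0]'| grep -E "time|pos|force: \["; python3 m.py|grep -E "near|far"
```

```text
time: 26.98
tool_pos: [0.5388, 0.1007, 0.0197]
contact_force: [-19.5, 3.7, 5.8]
near slope -0.0898 res 0.0003 n 54 x in stop: left -109.4 right -116.4 mm
far slope -0.0817 res 0.0003 n 25 x in stop: left 0.3 right -9.1 mm
```

The left end met the stop: the tool stalled and force rose to 20.7 N. I'll back off and go to the right end.

```bash
(python3 -m jog '[0.1,0,0,0,0,0, 0.35,0,0,0,0,0, 0.35,-0.2,0,0,0,0, 0.35,-0.6,0,0,0,0, 0.35,-1,0,0,0,0]'
python3 -m jog '[0,-0.5,0,0,0,0, 0,-1,0,0,0,0]'
python3 -m jog '[0,-0.5,0,0,0,0, 0,-1,0,0,0,0, 0,-1,0,0,0,0]'
python3 -m jog '[-0.05,-0.1,0,0,0,0, -0.1,-0.1,0,0,0,0, -0.14,-0.1,0,0,0,0, -0.15,-0.1,0,0,0,0]'
python3 -m jog '[-0.01,0,0,0,0,0, -0.02,0,0,0,0,0, -0.03,0,0,0,0,0, -0.04,0,0,0,0,0]'
python3 -m jog '[-0.01,0,0,0,0,0, -0.02,0,0,0,0,0, -0.03,0,0,0,0,0]') | grep -E "time|pos|force: \[|range"
```

```text
time: 27.65
tool_pos: [0.5241, -0.0047, 0.024]
contact_force: [1.3, -0.2, -0.2]
time: 27.9
tool_pos: [0.5353, -0.1048, 0.024]
contact_force: [0.4, -0.6, -0.2]
time: 28.28
tool_pos: [0.547, -0.2061, 0.0245]
contact_force: [-0.6, 0.3, -0.1]
time: 28.78
tool_pos: [0.5622, -0.2098, 0.0233]
contact_force: [-0.2, -0.0, 0.4]
time: 29.28
tool_pos: [0.5658, -0.2102, 0.0233]
contact_force: [0.0, 1.0, -0.4]
time: 29.65
tool_pos: [0.5673, -0.2099, 0.0229]
contact_force: [-7.5, -1.4, 2.8]
```

```bash
(python3 -m jog '[-0.01,0,0,0,0,0, -0.02,0,0,0,0,0, -0.03,0,0,0,0,0, -0.04,0,0,0,0,0]'
python3 -m jog '[-0.005,0,0,0,0,0, -0.01,0,0,0,0,0, -0.015,0,0,0,0,0, -0.02,0,0,0,0,0]') | grep -E "time|pos|force: \["; python3 m.py|grep -E "near|far"
```

```text
time: 30.15
tool_pos: [0.5679, -0.2097, 0.0217]
contact_force: [-16.0, -3.7, 4.9]
time: 30.65
tool_pos: [0.57, -0.2099, 0.0217]
contact_force: [-14.6, -5.1, 4.8]
near slope -0.1036 res 0.0004 n 70 x in stop: left -110.8 right -113.7 mm
far slope -0.0540 res 0.0002 n 9 x in stop: left 9.3 right -8.3 mm
```

```bash
python3 -m jog '[-0.005,0,0,0,0,0, -0.01,0,0,0,0,0, -0.015,0,0,0,0,0, -0.02,0,0,0,0,0]' | grep -E "time|pos|force: \["
```

```text
time: 31.2
tool_pos: [0.572, -0.21, 0.0217]
contact_force: [-15.4, -6.5, 4.2]
```

```bash
python3 -m jog '[-0.005,0,0,0,0,0, -0.01,0,0,0,0,0]'| grep -E "time|pos|force: \["
```

```text
time: 31.45
tool_pos: [0.573, -0.2101, 0.0217]
contact_force: [-15.2, -7.2, 4.9]
```

```bash
python3 -m jog '[-0.005,0,0,0,0,0, -0.008,0,0,0,0,0]'| grep -E "time|pos|force: \["; python3 m.py|grep near
```

```text
time: 31.7
tool_pos: [0.5738, -0.2101, 0.0217]
contact_force: [-14.6, -6.9, 3.9]
near slope -0.1217 res 0.0004 n 65 x in stop: left -112.5 right -110.0 mm
```

```bash
python3 -m jog '[-0.005,0,0,0,0,0, -0.01,0,0,0,0,0]'| grep -E "time|pos|force: \["
```

```text
time: 32.0
tool_pos: [0.5742, -0.2099, 0.0216]
contact_force: [-16.5, -6.9, 4.5]
```

```bash
python3 -m jog '[0,0,0,0,0,0]'| grep -E "time|pos|force: \["
```

```text
time: 32.12
tool_pos: [0.5742, -0.2099, 0.0216]
contact_force: [-17.3, -5.9, 4.7]
```

The right end met the stop too: 18.9 N, with tool x in the stop frame at −120.2, against −120.4 on the left. The left end backed off about 2.5 mm, so it gets another push.

```bash
(python3 -m jog '[0.1,0,0,0,0,0, 0.3,0,0,0,0,0, 0.3,0.2,0,0,0,0, 0.3,0.6,0,0,0,0, 0.3,1,0,0,0,0]'
python3 -m jog '[0,0.5,0,0,0,0, 0,1,0,0,0,0]'
python3 -m jog '[0,0.5,0,0,0,0, 0,1,0,0,0,0, 0,1,0,0,0,0]'
python3 -m jog '[-0.05,0.11,0,0,0,0, -0.1,0.11,0,0,0,0, -0.13,0.11,0,0,0,0, -0.14,0.11,0,0,0,0]'
python3 -m jog '[-0.01,0,0,0,0,0, -0.02,0,0,0,0,0, -0.03,0,0,0,0,0, -0.04,0,0,0,0,0]'
python3 -m jog '[-0.01,0,0,0,0,0, -0.02,0,0,0,0,0, -0.03,0,0,0,0,0]') | grep -E "time|pos|force: \[|range"
```

```text
time: 32.75
tool_pos: [0.5388, -0.1108, 0.0237]
contact_force: [-0.5, 1.2, -0.4]
time: 33.0
tool_pos: [0.5273, -0.0107, 0.0237]
contact_force: [-0.4, -0.4, -0.1]
time: 33.38
tool_pos: [0.5152, 0.0899, 0.0235]
contact_force: [-0.3, -0.9, -0.9]
time: 33.88
tool_pos: [0.5289, 0.0979, 0.0233]
contact_force: [-0.1, 0.3, -0.7]
time: 34.38
tool_pos: [0.5325, 0.0991, 0.0233]
contact_force: [0.5, 0.1, 0.4]
time: 34.75
tool_pos: [0.5355, 0.0994, 0.0233]
contact_force: [0.2, 1.1, -0.1]
```

```bash
(python3 -m jog '[-0.01,0,0,0,0,0, -0.02,0,0,0,0,0, -0.03,0,0,0,0,0]'
python3 -m jog '[-0.01,0,0,0,0,0, -0.02,0,0,0,0,0]' )| grep -E "time|pos|force: \["
```

```text
time: 35.12
tool_pos: [0.5363, 0.0997, 0.0225]
contact_force: [-7.5, -1.1, 3.1]
time: 35.38
tool_pos: [0.5363, 0.0997, 0.0216]
contact_force: [-13.2, -1.2, 4.2]
```

```bash
python3 -m jog '[-0.005,0,0,0,0,0, -0.01,0,0,0,0,0, -0.015,0,0,0,0,0, -0.02,0,0,0,0,0, -0.025,0,0,0,0,0]'| grep -E "time|pos|force: \["
```

```text
time: 36.0
tool_pos: [0.5371, 0.1001, 0.0208]
contact_force: [-16.2, -1.1, 6.0]
```

```bash
python3 -m jog '[-0.005,0,0,0,0,0, -0.008,0,0,0,0,0]'| grep -E "time|pos|force: \["
```

```text
time: 36.25
tool_pos: [0.5378, 0.1004, 0.0208]
contact_force: [-14.9, -0.4, 6.5]
```

```bash
python3 -m jog '[-0.005,0,0,0,0,0, -0.01,0,0,0,0,0]'| grep -E "time|pos|force: \["
```

```text
time: 36.5
tool_pos: [0.5387, 0.1007, 0.0208]
contact_force: [-17.2, -0.6, 5.8]
```

```bash
python3 m.py|grep -E "near|centre"
```

```text
near slope -0.1081 res 0.0006 n 87 x in stop: left -109.4 right -111.0 mm
centre y in stop mm 3.930603668880461
```

```bash
python3 -m jog '[-0.005,0,0,0,0,0]'| grep -E "time|pos|force: \["
```

```text
time: 36.67
tool_pos: [0.539, 0.1007, 0.0207]
contact_force: [-16.1, 0.5, 6.2]
```

```bash
(python3 -m jog '[0.1,0,0,0,0,0, 0.3,0,0,0,0,0, 0.3,-0.2,0,0,0,0, 0.3,-0.6,0,0,0,0, 0.3,-1,0,0,0,0]'
python3 -m jog '[0,-0.5,0,0,0,0, 0,-1,0,0,0,0]'
python3 -m jog '[0,-0.5,0,0,0,0, 0,-1,0,0,0,0, 0,-1,0,0,0,0]'
python3 -m jog '[-0.05,-0.1,0,0,0,0, -0.1,-0.1,0,0,0,0, -0.14,-0.1,0,0,0,0, -0.15,-0.1,0,0,0,0]'
python3 -m jog '[-0.01,0,0,0,0,0, -0.02,0,0,0,0,0, -0.03,0,0,0,0,0, -0.04,0,0,0,0,0]'
python3 -m jog '[-0.01,0,0,0,0,0, -0.02,0,0,0,0,0, -0.03,0,0,0,0,0, -0.03,0,0,0,0,0]') | grep -E "time|pos|force: \[|range"
```

```text
time: 37.3
tool_pos: [0.5275, -0.0032, 0.024]
contact_force: [-0.1, 0.7, 1.0]
time: 37.55
tool_pos: [0.5387, -0.1033, 0.024]
contact_force: [1.1, 0.3, 0.1]
time: 37.92
tool_pos: [0.5503, -0.2046, 0.0244]
contact_force: [0.0, 0.1, 1.1]
time: 38.42
tool_pos: [0.5656, -0.2083, 0.0233]
contact_force: [-0.9, -0.3, -0.4]
time: 38.92
tool_pos: [0.5692, -0.2088, 0.0233]
contact_force: [-0.2, 0.4, -0.0]
time: 39.42
tool_pos: [0.5722, -0.2084, 0.0233]
contact_force: [0.2, -0.4, 0.5]
```

```bash
(python3 -m jog '[-0.01,0,0,0,0,0, -0.02,0,0,0,0,0, -0.03,0,0,0,0,0]'
python3 -m jog '[-0.01,0,0,0,0,0, -0.02,0,0,0,0,0]') | grep -E "time|pos|force: \["
```

```text
time: 39.8
tool_pos: [0.5728, -0.2081, 0.0226]
contact_force: [-10.0, -2.0, 1.6]
time: 40.05
tool_pos: [0.5728, -0.208, 0.0219]
contact_force: [-16.2, -2.4, 5.9]
```

Contact is at x = 0.5728 and flush is about 0.574, so the remaining gap is about 1.3 mm.

```bash
python3 -m jog '[-0.005,0,0,0,0,0, -0.01,0,0,0,0,0]'| grep -E "time|pos|force: \["
```

```text
time: 40.3
tool_pos: [0.5733, -0.208, 0.0218]
contact_force: [-13.4, -3.4, 5.4]
```

```bash
python3 -m jog '[-0.005,0,0,0,0,0, -0.01,0,0,0,0,0]'| grep -E "time|pos|force: \["
```

```text
time: 40.55
tool_pos: [0.574, -0.2081, 0.0217]
contact_force: [-18.1, -2.8, 7.7]
```

The right end is against the stop at 19.9 N. I'll back off and verify.

```bash
python3 -m jog '[0.1,0,0,0,0,0, 0.4,0,0,0,0,0, 0.8,0,0,0,0,0, 0.8,0,-0.5,0,0,0, 0.8,0,-1,0,0,0, 0.8,0,-1,0,0,0]'| grep -E "time|pos|force: \["; python3 m.py
python3 - <<'E'
from h import *
f=manip.grab_frame("top")["img"];cv2.imwrite('pics/end.png',cv2.resize(f[140:240,215:385],None,fx=4.5,fy=4.5,interpolation=cv2.INTER_CUBIC))
E
```

```text
time: 41.3
tool_pos: [0.5031, -0.2185, 0.1294]
contact_force: [-0.6, -0.1, 1.2]
depth rect [ 0.6212 -0.0475] [0.111 0.321] 6.503317356109619
near slope -0.1145 res 0.0004 n 88 x in stop: left -110.3 right -109.9 mm
far slope -0.0519 res 0.0007 n 11 x in stop: left 12.4 right -5.7 mm
bar slope -0.1033 res 0.0062 n 50 x in stop: left 0.3 right -2.6 mm
centre y in stop mm 4.251391694736479
```

View pics/end.png

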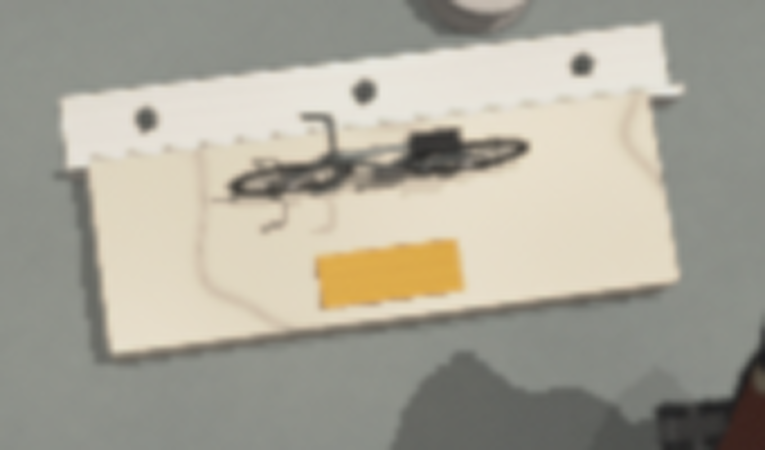

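The slab sits flush along the bar from (90,160) to (650,92) with no visible gap. Its slope matches the bar to about 0.001 rad, it is about 4 mm off centre, and the arm is clear.

```bash
python3 -c "
from plant import manip
print(manip.job_done())"
```

```text
the job is handed in; nothing more can be done
None
```

The plinth sits flush against the stop along its length, about 4 mm off the bar's centre, the highest push I read was about 21 N, the arm is clear, and the job is handed in; no verdict was returned.

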